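# Pack the guide rollers and show the inner lid seated

## Robot

A 7-joint arm with a two-finger parallel gripper is mounted at the origin on the work surface. World frame = base frame: x ahead of the robot, y to its left, z up, the work surface at z = 0. Lengths are in m, angles in rad, forces in N, time in s.
With the tool pointing down it reaches from about 0.425 to 0.925 m from the base axis. Payload 6.8 kg.
Tool frame: the origin (TCP) lies between the finger pads; the fingertips stand 11 mm ahead of it and the grasp point (between the pads) lies 8 mm behind it; z points along the fingers, y is the line along which they close (so a half turn about z gives the same grasp; the last joint's range is limited). The gripper opens to 85 mm and grips with 20 to 120 N. Pads are 22 mm wide; open, the fingers measure 114 mm over their backs; the gripper's body (76 mm by 85 mm) begins 54 mm behind the grasp point. The pads swing forward as they close: fully open they stand 13 mm farther back than shut.
Start: joints at [-1.307, 0.477, 0.022, 1.555, -0.011, 1.109, -0.083], TCP at [0.245, 0.629, 0.242] pointing down, gripper open.
Joint ranges: [-2.96, 2.96], [-0.34, 2.1], [-1.41, 1.46], [0.24, 2.44], [-1.37, 4.51], [0.17, 1.92], [-2.96, 2.96]. Speed limits (rad/s): [2.39, 2.39, 3.14, 3.14, 3.14, 3.14, 3.14].

## Interface

Orientations are given as a unit quaternion [w, x, y, z].
In Python, from cell import env gives the robot as it stands. Calls block until the motion is done:
- env.reach(position, orientation): joint-space move of the TCP to a pose.
- env.movel(position, velocity=0.15, rot=None, stop_force=None): straight line of the TCP; rot=None keeps the orientation; velocity is the mean speed in m/s. With stop_force (N) it stops when the force on the tool has changed by that much, and returns True; else False.
- env.goto_joints(angles): joint-space move.
- env.grip(opening, f_grip=None): finger opening in m; f_grip is the grip in N (None keeps the last); returns when the fingers have stopped.
- env.dwell(seconds).
- env.inverse_kinematics(position, orientation): joint angles nearest the present ones, or None.
- env.camera(name): name is "scene" or "top" or "wrist"; returns the picture (480x640x3 uint8, blue, green, red); there is no depth.
- env.calibration(name): a dict with "fx", "fy", "cx", "cy" (pixels), "k1" (the pictures are not rectified: a ray, as slopes to the right and down, at radius r is drawn at 1 + k1 r^2 times it, then the intrinsics apply), "rvec" (rotation vector, rad) and "tvec" (3), from world to camera coordinates, as OpenCV has them. Camera axes: x right, y down, z forward; pixel columns grow to the right and rows downward; lengths in m; the calibration is good to about 2 mm. A picture is of the moment at which its call begins: read the wrist's pose just before it. calibration takes no time and is no camera call; for the wrist camera it gives the pose at the moment of the call.
A pose or a line that the arm cannot do raises env.PlanningError and nothing moves.
- env.job_done(): hands the job in; it is judged then, once.
Readings, each from a call of its own:
- env.get_time(): time.
- env.get_qpos(): joint angles.
- env.get_joint_velocities(): joint speeds.
- env.get_joint_torque(): joint torques, N m.
- env.get_tcp_pos(): TCP position.
- env.get_orientation(): TCP orientation.
- env.get_force(): force on the tool from outside, world axes, zero at the start.
- env.get_torque(): the same for the moment, N m.
- env.get_opening(): finger opening in m.
- env.get_gripper_force(): force on a finger pad.
Only numpy, scipy, OpenCV 4.12 (cv2) and the standard library are available. Lean on these libraries where they do the work, as an engineer would, in place of code of your own. Each camera call takes 0.05 s, during which the arm holds its last target. There are 200 camera calls.

## Task

Pack the saw's two spare guide rollers for storage: put them one at a time, studs up, fully down into the two pockets inside the open yellow canister, one in each. Then pick up the nested lids together by the inner lid's orange knob, lower both level and gently onto the canister until the inner lid is fully home, and let go of the knob. Finally take the blue outer lid alone by its black collar, lift it straight up so that the inner lid stays seated and undisturbed for inspection, and finish while still gripping the outer lid, level and still, about 10 cm above where it sat over the canister; leave everything else on the bench where it is.

Things in the scene. Friction and masses are not known exactly. Their poses are not given: they have to be found in the camera images.
- canister: open round yellow canister, fixed: 130 mm across, wall 5 mm, rim 68 mm above the bench. Origin: centre of its underside, on the bench; z up; x runs through both pockets. On its floor a pale wooden rack, 100 (x) by 50 (y) mm, top 24 mm above the bench, has the two pockets. Inside, fingers fit when they close along y, open at most 45 mm.
- pocket0 (a point): centre of the mouth of the pocket on the canister's -x side, 26 mm from its axis and 24 mm above the bench: a round hole 31 mm in diameter, 12 mm deep, so the pocket's floor is 12 mm above the bench
- pocket1 (a point): the same for the pocket on the canister's +x side
- roller_a: loose steel guide roller, 80 g, standing on the bench: dark bearing 26 mm across and 20 mm high, with an upright bright stud on top, 14 mm across and 22 mm long; 42 mm high in all. Origin: centre of the underside. Starts on the left (+y) side.
- roller_b: a second roller just like roller_a; it starts on the right (-y) side. Either roller may go into either pocket.
- inner_lid: white round inner lid, 200 g. From the underside up: tapered plug, 104 to 115 mm across, 10 mm high; flange 129 mm across, from 10 to 14 mm; upright orange knob 18 mm across, top at 62 mm. Origin: centre of the underside. Starts on the pad, its knob standing up through the outer lid. Fully home, the flange rests on the canister's rim and the origin is 58 mm above the canister's.
- outer_lid: blue round outer lid, 220 g, 150 mm across, resting on the inner lid's flange, so lifting the knob carries both. Origin: centre of the skirt's lower edge (skirt bore 142 mm); top plate from 9 to 13 mm; black round collar 50 mm across, bore 24 mm, from 13 to 31 mm. Nested, its origin is 5 mm above the inner lid's and the knob stands 26 mm proud of the collar.
- pad: square cork pad 170 x 170 x 4 mm, fixed flat on the bench, on which the nested lids start; origin under its centre, on the bench. The canister and the pad stand side by side, either one on the left.
- pencil: flat carpenter's pencil, red, 170 x 12 x 8 mm, lying between the canister and the cork pad (bystander, leave alone)
- offcut: brown wood offcut, 90 x 45 x 20 mm, lying beyond them (bystander, leave alone)
- tape_measure: yellow tape measure with a black disc, 75 x 40 x 66 mm tall, standing at the far left (bystander, leave alone)
- screwdriver: screwdriver with a red handle, 200 mm long, 26 mm high, lying near the robot; origin under its middle (bystander, leave alone)
- screw_jar: glass jar with a steel cap, 70 mm diameter, 85 mm tall, at the far right (bystander, leave alone)
- hammer: hammer, 260 mm long, lying at the right edge; origin under its middle (bystander, leave alone)
- push_stick: orange push stick, 230 x 60 x 12 mm, lying at the left edge (bystander, leave alone)

How it is judged:
On the way, in this order (a step that is already met when the one before it is completed fails the run):
1. both rollers stand fully down in the canister's pockets, one in each, and are let go ((((horizontal distance between roller_a and pocket0 below 0.005 m and z of roller_a in the frame of canister between 0.009 and 0.015 m and angle between roller_a's own z axis and vertical below 0.1 rad) and (horizontal distance between roller_b and pocket1 below 0.005 m and z of roller_b in the frame of canister between 0.009 and 0.015 m and angle between roller_b's own z axis and vertical below 0.1 rad)) or ((horizontal distance between roller_a and pocket1 below 0.005 m and z of roller_a in the frame of canister between 0.009 and 0.015 m and angle between roller_a's own z axis and vertical below 0.1 rad) and (horizontal distance between roller_b and pocket0 below 0.005 m and z of roller_b in the frame of canister between 0.009 and 0.015 m and angle between roller_b's own z axis and vertical below 0.1 rad))) and contact force between the fingers and roller_a below 0.1 N and contact force between the fingers and roller_b below 0.1 N), for 0.2 s.
2. the nested lids are lifted off the pad together (height (world z) of inner_lid above 0.03 m and z of outer_lid in the frame of inner_lid between 0.002 and 0.008 m and horizontal distance between outer_lid and inner_lid below 0.007 m), for 0.2 s.
3. the nested lids sit on the canister, the inner lid fully home and the outer lid on it, and the knob is let go (horizontal distance between inner_lid and canister below 0.005 m and z of inner_lid in the frame of canister between 0.055 and 0.0605 m and angle between inner_lid's own z axis and vertical below 0.05 rad and z of outer_lid in the frame of inner_lid between 0.002 and 0.008 m and horizontal distance between outer_lid and inner_lid below 0.007 m and contact force between the fingers and inner_lid below 0.1 N), for 0.2 s.
At the end, for the whole second after the job is handed in: Rollers down in separate pockets (5 mm, 0.1 rad); inner lid fully home (5 mm sideways, 3 mm in height, 0.05 rad), at rest, untouched; fingers hold the outer lid still (over 2 N), level to 0.2 rad, 70 to 185 mm above its nested place, within 50 mm of the canister axis, clear of the inner lid ((((horizontal distance between roller_a and pocket0 below 0.005 m and z of roller_a in the frame of canister between 0.009 and 0.015 m and angle between roller_a's own z axis and vertical below 0.1 rad) and (horizontal distance between roller_b and pocket1 below 0.005 m and z of roller_b in the frame of canister between 0.009 and 0.015 m and angle between roller_b's own z axis and vertical below 0.1 rad)) or ((horizontal distance between roller_a and pocket1 below 0.005 m and z of roller_a in the frame of canister between 0.009 and 0.015 m and angle between roller_a's own z axis and vertical below 0.1 rad) and (horizontal distance between roller_b and pocket0 below 0.005 m and z of roller_b in the frame of canister between 0.009 and 0.015 m and angle between roller_b's own z axis and vertical below 0.1 rad))) and horizontal distance between inner_lid and canister below 0.005 m and z of inner_lid in the frame of canister between 0.055 and 0.0605 m and angle between inner_lid's own z axis and vertical below 0.05 rad and linear speed of inner_lid below 0.02 m/s and contact force between each of the fingers, outer_lid and inner_lid below 0.1 N and z of outer_lid in the frame of inner_lid between 0.075 and 0.19 m and horizontal distance between outer_lid and canister below 0.05 m and angle between outer_lid's own z axis and vertical below 0.2 rad and linear speed of outer_lid below 0.03 m/s and contact force between the fingers and outer_lid above 2 N and contact force between outer_lid and canister below 0.1 N); the arm keeps its last pose, push and grip.
It fails at once if the inner lid is off the pad and off its seat while the outer lid is not nested on it (carried alone, or pulled up along with the outer lid) (z of outer_lid in the frame of inner_lid above 0.02 m and height (world z) of inner_lid above 0.02 m and (z of inner_lid in the frame of canister above 0.065 m or horizontal distance between inner_lid and canister above 0.02 m)).
It fails at once if the lids are dropped: the inner lid moves faster than 0.4 m/s while the fingers do not hold it (linear speed of inner_lid above 0.4 m/s and contact force between the fingers and inner_lid below 0.1 N).
It fails at once if the inner lid is tipped by more than 0.6 rad (angle between inner_lid's own z axis and vertical above 0.6 rad).
It fails at once if a bystander is moved by more than 20 mm (distance of any of pencil, offcut, tape_measure, screwdriver, screw_jar, hammer, push_stick from where it was at the start of the episode above 0.02 m).
It also fails if it takes over 72 s, if anything falls off the work surface, if the arm or the gripper's body presses on something with over 40 N, if the wrist force passes 120 N, or if a joint passes its speed limit or range.

## Working session

There is one attempt and no reset: what is moved stays moved. The work goes in short steps, each a Python script; the robot and the scene stay as the last script left them, time stands still between calls to the robot, and variables do not carry over. Pictures are saved under pics/ and viewed, at most 10 in all, crops included, and the job is handed in when it is done.

```bash
ls; mkdir -p pics; python3 - <<'E'
from cell import env
import cv2
for n in("top","scene"):
    im=env.camera(n); cv2.imwrite(f"pics/{n}0.png",im); print(n,env.calibration(n))
print(env.get_time(),env.get_orientation(),env.get_tcp_pos())
print(env.calibration("wrist"))
E
```

```text
cell.py
pics
top {'fx': 607.1880144342856, 'fy': 607.1880144342856, 'cx': 323.48042166109707, 'cy': 233.008914011979, 'k1': 0.062389269169087755, 'rvec': array([ 2.11648181, -2.15925069,  0.1579226 ]), 'tvec': array([0.02989466, 0.58974435, 1.49197293])}
scene {'fx': 592.6064125410068, 'fy': 592.6064125410068, 'cx': 324.89226494160226, 'cy': 245.44469246995024, 'k1': -0.19308318820726214, 'rvec': array([ 0.76133623,  2.60550728, -1.09769302]), 'tvec': array([ 0.47374117, -0.1794438 ,  1.6751796 ])}
0.1 [-7.53338111e-05  1.84807801e-01  9.82774360e-01 -7.92240579e-04] [0.24504932 0.62842017 0.2414468 ]
{'fx': 370.3504743583525, 'fy': 370.3504743583525, 'cx': 311.2586812567216, 'cy': 237.15638813787749, 'k1': 0.017313545723876226, 'rvec': array([-2.38291693, -1.62860919, -0.24079866]), 'tvec': array([-0.67305766, -0.03797029,  0.37996307])}
```

View pics/top0.png

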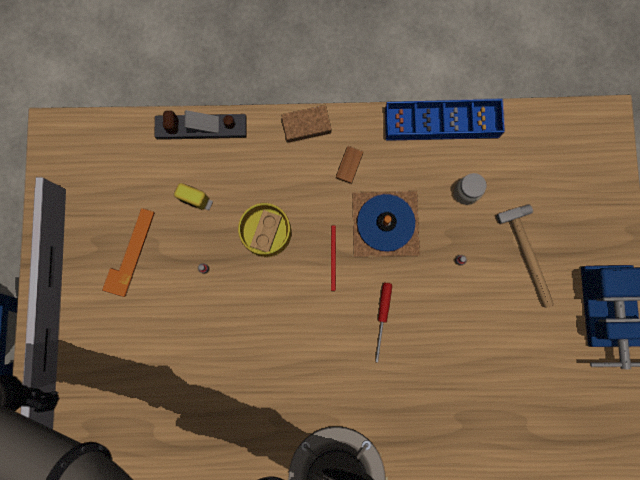

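View pics/scene0.png

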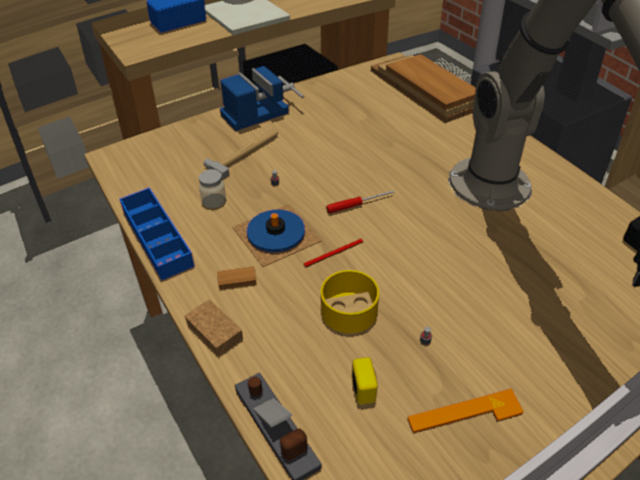

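The top view shows the canister near (265,229), lids at (386,222), and rollers at (203,268) and (461,259). The scene view agrees. Next I'll get rough positions by ray casting, then take wrist views.

```bash
cat > h.py <<'E'
from cell import env
import numpy as np, cv2
from scipy.spatial.transform import Rotation as R
def rays(c,uv):
    K=np.array([[c["fx"],0,c["cx"]],[0,c["fy"],c["cy"]],[0,0,1]])
    p=cv2.undistortPoints(np.array(uv,float).reshape(-1,1,2),K,np.array([c["k1"],0,0,0.]))[:,0]
    M=R.from_rotvec(c["rvec"]).as_matrix(); o=-M.T@c["tvec"]
    return o,np.c_[p,np.ones(len(p))]@M
def plane(c,uv,z):
    o,d=rays(c,uv); return o+d*((z-o[2])/d[:,2])[:,None]
def tri(views):   # [(c,uv)...] -> point, residual (m)
    A=np.zeros((3,3));b=np.zeros(3);L=[]
    for c,uv in views:
        o,d=rays(c,[uv]);d=d[0]/np.linalg.norm(d[0]);P=np.eye(3)-np.outer(d,d);A+=P;b+=P@o;L.append((P,o))
    x=np.linalg.solve(A,b); return x,max(np.linalg.norm(P@(x-o)) for P,o in L)
def proj(c,X):
    K=np.array([[c["fx"],0,c["cx"]],[0,c["fy"],c["cy"]],[0,0,1]])
    return cv2.projectPoints(np.array(X,float).reshape(-1,1,3),c["rvec"],c["tvec"],K,np.array([c["k1"],0,0,0.]))[0][:,0]
def down(yaw):   # tool z down; tool y (closing line) at angle yaw from world y
    return (R.from_euler("z",yaw)*R.from_quat([1,0,0,0])).as_quat(scalar_first=True)
def shot(name):
    c=env.calibration("wrist"); im=env.camera("wrist"); cv2.imwrite(f"pics/{name}.png",im); return c,im
E
python3 - <<'E'
from h import *
t=env.calibration("top")
for n,uv,z in [("can",(265,229),.068),("lid",(386.5,222),.022),("ra",(203,268),.02),("rb",(461,259),.02),("tape",(193,196),.066),("jar",(472,188),.085),("pencil",(333,258),.0)]:
    print(n,plane(t,[uv],z)[0].round(4))
c=env.calibration("wrist");M=R.from_rotvec(c["rvec"]).as_matrix();o=-M.T@c["tvec"]
T=R.from_quat(env.get_orientation(),scalar_first=True).as_matrix()
print("cam in tool",T.T@(o-env.get_tcp_pos()),"\naxes",(M@T).round(3))
print(env.get_qpos())
for p in [(.55,.14),(.55,-.14),(.47,.28),(.5,-.27)]:
  for y in (0,np.pi/2,-np.pi/2,np.pi): 
    q=env.inverse_kinematics([*p,.3],down(y)); print(p,round(y,2),None if q is None else np.round(q,2))
E
```

```text
can [0.5999 0.1639 0.068 ]
lid [ 0.6192 -0.1446  0.022 ]
ra [0.5103 0.3271 0.02  ]
rb [ 0.5201 -0.3304  0.02  ]
tape [0.6882 0.3448 0.066 ]
jar [ 0.6895 -0.3526  0.085 ]
pencil [ 0.5313 -0.0051  0.    ]
cam in tool [ 0.07444247 -0.00097425 -0.13186144] 
axes [[-0.     1.     0.   ]
 [-0.956 -0.    -0.292]
 [-0.292 -0.     0.956]]
[-1.30712314  0.47770804  0.02235673  1.55631161 -0.01147353  1.10929299
 -0.08309926]
(0.55, 0.14) 0 [-0.96  0.3   0.76  1.79 -0.23  1.15 -1.7 ]
(0.55, 0.14) 1.57 [-0.8   0.27  0.55  1.78 -0.15  1.14 -0.21]
(0.55, 0.14) -1.57 [-0.36  0.25  0.    1.75 -0.    1.14  2.78]
(0.55, 0.14) 3.14 [-0.59  0.25  0.29  1.76 -0.08  1.14  1.29]
(0.55, -0.14) 0 [-0.64  0.38  1.03  1.79 -0.35  1.17 -1.08]
(0.55, -0.14) 1.57 [-0.57  0.34  0.92  1.79 -0.29  1.16  0.44]
(0.55, -0.14) -1.57 [-0.76  0.52  1.29  1.8  -0.53  1.23 -2.46]
(0.55, -0.14) 3.14 [-0.49  0.31  0.8   1.79 -0.24  1.15  1.96]
(0.47, 0.28) 0 [-1.22  0.24  0.68  1.83 -0.17  1.13 -2.05]
(0.47, 0.28) 1.57 [-1.    0.22  0.41  1.82 -0.1   1.13 -0.55]
(0.47, 0.28) -1.57 [-0.52  0.22 -0.15  1.79  0.04  1.14  2.45]
(0.47, 0.28) 3.14 [-0.74  0.21  0.11  1.8  -0.03  1.13  0.94]
(0.5, -0.27) 0 [-0.39  0.37  1.01  1.79 -0.34  1.17 -0.84]
(0.5, -0.27) 1.57 [-0.43  0.41  1.09  1.79 -0.39  1.18  0.78]
(0.5, -0.27) -1.57 [-0.52  0.52  1.29  1.8  -0.53  1.24 -2.22]
(0.5, -0.27) 3.14 [-0.5   0.5   1.25  1.8  -0.5   1.22  2.47]
```

```bash
python3 - <<'E'
from h import *
import pickle
S={}
for n,p in [("ra",(.5103,.3271,.20)),("can",(.60,.164,.27)),("lid",(.619,-.145,.27)),("rb",(.52,-.33,.20))]:
    for k,s in ((0,.05),(1,-.05)):
        x,y,z=p
        env.reach([x,y+s,z],down(np.pi)) if k==0 else env.movel([x,y+s,z],velocity=.2)
        env.dwell(.2)
        S[n,k]=shot(f"{n}{k}")
    print(n,env.get_time(),np.round(env.get_qpos(),2),env.get_force().round(2))
pickle.dump(S,open("S.pkl","wb"))
t=lambda n:cv2.resize(S[n,0][1],(400,300),interpolation=cv2.INTER_AREA)
cv2.imwrite("pics/m1.png",np.vstack([np.hstack([t("ra"),t("can")]),np.hstack([t("lid"),t("rb")])]))
E
```

```text
ra 2.625 [-0.65  0.37  0.05  1.83 -0.02  0.94  0.99] [-0.5  -0.08 -0.34]
can 4.3583 [-0.39  0.35  0.12  1.69 -0.05  1.11  1.32] [-0.47 -0.42 -0.28]
lid 6.3583 [ 0.04  0.42  0.23  1.6  -0.1   1.13  1.87] [ 0.06 -0.26 -0.48]
rb 8.15 [ 0.34  0.47  0.27  1.69 -0.15  1.    2.23] [ 0.54 -0.55  0.14]
```

View pics/m1.png

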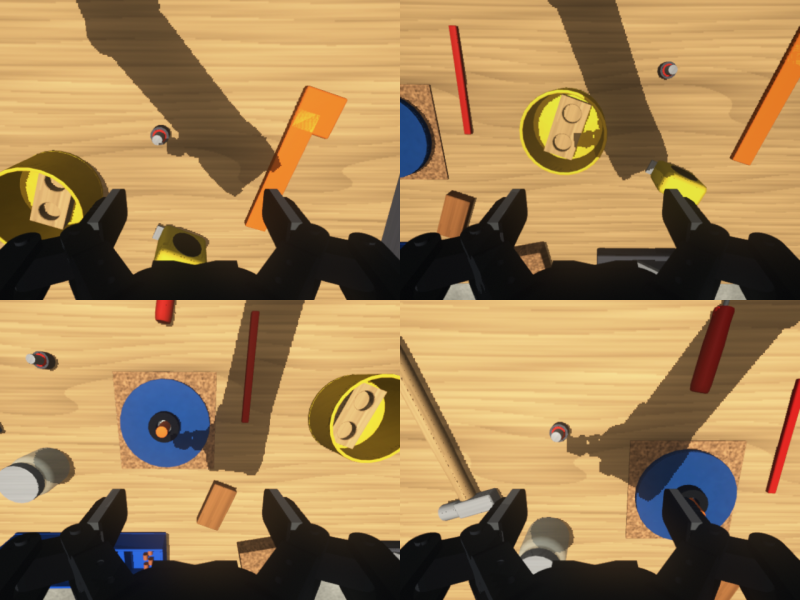

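The montage at half scale shows roller A at (160,135) in its panel, the canister at (563,132), the lids at (165,420) and roller B at (560,432). All are clear of the fingers. I'll zoom in on both views of the features.

```bash
python3 - <<'E'
from h import *
import pickle
S=pickle.load(open("S.pkl","rb"))
t=env.calibration("top")
P={"can":(.6,.164,.03),"ra":(.51,.327,.02),"rb":(.52,-.33,.02),"lid":(.619,-.145,.02)}
row=[]
for k in (0,1):
    r=[]
    for n,h in (("can",96),("lid",96),("ra",28),("rb",28)):
        c,im=S[n,k];u,v=proj(c,[P[n]])[0]; u=int(u);v=int(v)
        print(n,k,"crop origin",u-h,v-h)
        im=cv2.copyMakeBorder(im,100,100,100,100,cv2.BORDER_CONSTANT)[100+v-h:100+v+h,100+u-h:100+u+h]
        r.append(cv2.resize(im,(288,288) if h>50 else (112,112),interpolation=cv2.INTER_NEAREST))
    row.append(np.hstack([r[0],r[1],np.vstack([r[2],r[3],np.zeros((64,112,3),np.uint8)])]))
cv2.imwrite("pics/m2.png",np.vstack(row))
E
```

```text
can 0 crop origin 165 106
lid 0 crop origin 165 102
ra 0 crop origin 224 187
rb 0 crop origin 225 184
can 1 crop origin 263 105
lid 1 crop origin 261 102
ra 1 crop origin 339 186
rb 1 crop origin 339 185
```

View pics/m2.png

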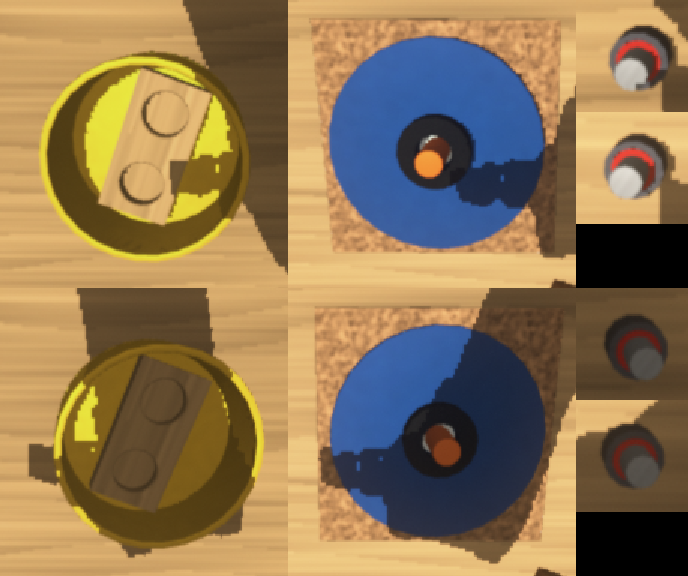

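View 1 is in the arm's shadow and view 0 is lit, so the light comes from the -y side. I'll add lit views at larger +y offsets and measure with colour masks.

```bash
cat > shots.py <<'E'
from h import *
import pickle
S=pickle.load(open("S.pkl","rb"))
for n,p in [("rb",(.52,-.33,.20)),("lid",(.619,-.145,.27)),("can",(.60,.164,.27)),("ra",(.5103,.3271,.20))]:
    for k,s in ((2,.06),(3,.12)):
        x,y,z=p
        env.reach([x,y+s,z],down(np.pi)) if k==2 else env.movel([x,y+s,z],velocity=.2)
        env.dwell(.2); S[n,k]=shot(f"{n}{k}")
pickle.dump(S,open("S.pkl","wb")); print(env.get_time())
E
cat > meas.py <<'E'
from h import *
import pickle
from scipy.optimize import least_squares
S=pickle.load(open("S.pkl","rb"))
P={"can":(.6,.164,.068),"ra":(.51,.327,.042),"rb":(.52,-.33,.042),"lid":(.619,-.145,.066)}
def best(m,c,X,rmax):  # largest contour near the predicted pixel
    u=proj(c,[X])[0]; cs,_=cv2.findContours(m,cv2.RETR_EXTERNAL,cv2.CHAIN_APPROX_NONE)
    cs=[q for q in cs if np.linalg.norm(q[:,0].mean(0)-u)<rmax]
    return max(cs,key=cv2.contourArea)
def circ(p):
    s=least_squares(lambda a:np.hypot(*(p[:,:2]-a[:2]).T)-a[2],[*p[:,:2].mean(0),np.ptp(p[:,0])/2],loss="soft_l1",f_scale=.001).x
    return s
def rng(im,lo,hi): return cv2.inRange(cv2.cvtColor(im,cv2.COLOR_BGR2HSV),lo,hi)
spec={"ra":((0,0,150),(180,50,255),.042,.007,25),"rb":((0,0,150),(180,50,255),.042,.007,25),
 "lid":((5,140,200),(20,255,255),.066,.009,40),"can":((24,150,170),(34,255,255),.068,.065,60)}
for n,(lo,hi,z,r,rm) in spec.items():
    V=[]
    for k in (0,2,3):
        c,im=S[n,k]; q=best(cv2.dilate(rng(im,lo,hi),np.ones((3,3))) if n=="can" else rng(im,lo,hi),c,P[n],rm)
        if n=="can": q=cv2.convexHull(q)
        e=cv2.fitEllipse(q) ; V.append((c,e[0])); s=circ(plane(c,q[:,0]+0.,z))
        print(n,k,"ell",np.round(e[0],1),np.round(e[1],1),"circle",s.round(4),"want r",r)
    print("   tri",*tri([V[0],V[2]]))
for k in (0,2,3):
    c,im=S["lid",k]; q=cv2.convexHull(best(rng(im,(100,120,60),(125,255,255)),c,(.619,-.145,.02),60))
    print("outer",k,circ(plane(c,q[:,0]+0.,.022)).round(4))
    c,im=S["can",k]; u,v=proj(c,[(.6,.164,.024)])[0].astype(int); h=52
    g=cv2.cvtColor(im[v-h:v+h,u-h:u+h],cv2.COLOR_BGR2GRAY); g=cv2.resize(g,None,fx=4,fy=4,interpolation=cv2.INTER_CUBIC)
    H=cv2.HoughCircles(g,cv2.HOUGH_GRADIENT_ALT,1.5,50,param1=150,param2=.6,minRadius=40,maxRadius=75)
    if H is not None:
        for a in H[0][:5]: print("pocket",k,a.round(1),plane(c,[((a[0]+.5)/4-.5+u-h,(a[1]+.5)/4-.5+v-h)],.024)[0].round(4))
E
python3 shots.py && python3 meas.py
python3 - <<'E'
from h import *; import pickle
S=pickle.load(open("S.pkl","rb")); r=[]
for k in (2,3):
    c,im=S["can",k];u,v=proj(c,[(.6,.164,.04)])[0].astype(int)
    r.append(cv2.resize(im[v-66:v+66,u-66:u+66],(396,396),interpolation=cv2.INTER_NEAREST)); print(u-66,v-66)
cv2.imwrite("pics/m3.png",np.hstack(r))
E
```

```text
14.8417
ra 0 ell [250.6 223.5] [14.3 15.3] circle [0.5117 0.3285 0.006 ] want r 0.007
ra 2 ell [241.7 220.5] [14.4 15.7] circle [0.5119 0.3287 0.0062] want r 0.007
ra 3 ell [167.6 222.2] [13.7 15.9] circle [0.5118 0.3287 0.006 ] want r 0.007
   tri [0.51200889 0.32834131 0.04098481] 6.802906143785777e-05
rb 0 ell [249.2 218.6] [14.8 16.1] circle [ 0.5201 -0.33    0.0063] want r 0.007
rb 2 ell [240.2 221.6] [14.6 16.3] circle [ 0.5202 -0.3298  0.0063] want r 0.007
rb 3 ell [165.6 221.6] [14.1 16.1] circle [ 0.5201 -0.3299  0.0062] want r 0.007
   tri [ 0.52017601 -0.33006508  0.0415105 ] 1.4133801132434843e-05
lid 0 ell [258.3 210.8] [16.4 17.5] circle [ 0.6216 -0.1422  0.0079] want r 0.009
lid 2 ell [252.7 212.9] [16.3 17.5] circle [ 0.6216 -0.1424  0.0079] want r 0.009
lid 3 ell [187.6 211.5] [16.2 18. ] circle [ 0.6215 -0.1424  0.008 ] want r 0.009
   tri [ 0.62133989 -0.14214772  0.06662761] 7.626947565593268e-05
can 0 ell [259.7 211.4] [135.7 142.7] circle [0.6039 0.1677 0.0652] want r 0.065
can 2 ell [253.4 208.5] [136.4 143.2] circle [0.6038 0.1678 0.0653] want r 0.065
can 3 ell [187.7 208.9] [134.  147.8] circle [0.6039 0.168  0.0654] want r 0.065
   tri [0.60130715 0.16623691 0.06342625] 0.00013838794427785712
outer 0 [ 0.6202 -0.1424  0.0735]
pocket 0 [256.5 129.   62.3] [0.5787 0.1762 0.024 ]
pocket 0 [196.5 315.   60. ] [0.6277 0.159  0.024 ]
outer 2 [ 0.6203 -0.1424  0.0735]
pocket 2 [255.  130.5  61. ] [0.5795 0.176  0.024 ]
pocket 2 [199.5 316.5  59. ] [0.6285 0.1595 0.024 ]
outer 3 [ 0.6202 -0.1421  0.0738]
pocket 3 [256.5 124.5  62.5] [0.5777 0.1773 0.024 ]
pocket 3 [211.5 309.   51.2] [0.6261 0.1614 0.024 ]
pocket 3 [256.5 124.5  49.1] [0.5777 0.1773 0.024 ]
188 136
126 136
```

View pics/m3.png

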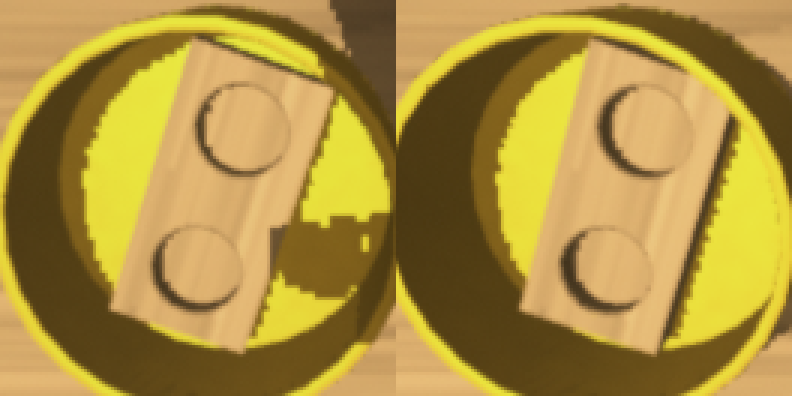

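Lit measurements agree with each other:

| Item | Measured (m) | Check |
|---|---|---|
| Canister axis | (.6038, .1678) | rim r ≈ 65 mm |
| Pockets | (.579, .176) and (.628, .159) | 51.8 mm apart, midpoint on the axis, x axis at -19.2° |
| Stud tops | z ≈ .041 | expected .042 |
| Knob top | z ≈ .0666 | expected .066 |

I'll pick roller A by its stud, using the placing yaw.

```bash
cat > pick.py <<'E'
from h import *
import sys
YAW=np.pi-.335
def pick(xy,name):
    env.grip(.04,f_grip=40)
    env.reach([*xy,.11],down(YAW)); env.movel([*xy,.0335],velocity=.1,stop_force=6)
    print("at",env.get_tcp_pos().round(4),env.get_force().round(2))
    env.grip(0.0,f_grip=40); print("open",env.get_opening(),env.get_gripper_force())
    env.movel([*xy,.13],velocity=.15); env.dwell(.2)
    c,im=shot(name); T=R.from_quat(env.get_orientation(),scalar_first=True).as_matrix();p=env.get_tcp_pos()
    print("TCP",p.round(4),"proj of grasp",proj(c,[p, p+T[:,2]*.021]).round(1),env.get_force().round(2),env.get_time())
E
python3 - <<'E'
from pick import *
pick((.5118,.3286),"heldA")
im=cv2.imread("pics/heldA.png"); cv2.imwrite("pics/heldAc.png",cv2.resize(im[180:400,200:440],None,fx=2.5,fy=2.5,interpolation=cv2.INTER_NEAREST))
E
```

```text
at [0.5122 0.3289 0.034 ] [0.05 0.41 0.83]
open 0.011862945537435755 38.9611154794693
TCP [0.5114 0.3282 0.129 ] proj of grasp [[314.  319.8]
 [313.7 296.4]] [-0.83 -0.13 -1.23] 18.3083
```

View pics/heldAc.png

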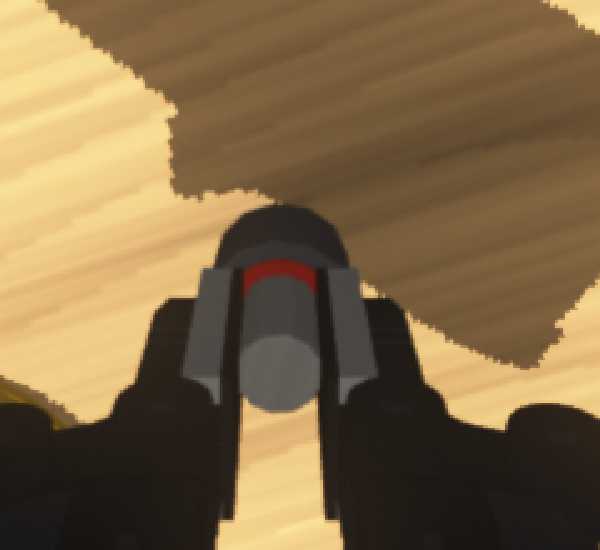

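The roller is held upright. Its stud top is at (312, 329) against a predicted (314, 330), so the camera bias is about 0.8 mm in y. I'll correct for that and place it in the near pocket.

```bash
cat >> pick.py <<'E'
def place(xy):
    xy=np.array(xy); env.reach([*xy,.125],down(YAW)); env.movel([*xy,.066],velocity=.1); 
    env.dwell(.15); print("above",env.get_tcp_pos().round(4))
    u=np.array([np.cos(YAW),np.sin(YAW)]);v=np.array([-u[1],u[0]])
    for d in [(0,0),(1.5,0),(-1.5,0),(0,1.5),(0,-1.5)]:
        q=xy+(d[0]*u+d[1]*v)*1e-3
        if any(d): env.movel([*xy,.062],velocity=.1); env.movel([*q,.062],velocity=.05)
        hit=env.movel([*q,.0455],velocity=.04,stop_force=5); z=env.get_tcp_pos()[2]
        print(d,hit,env.get_tcp_pos().round(4),env.get_force().round(2))
        if z<.0495: break
    else: return False
    env.grip(.04); p=env.get_tcp_pos(); env.movel([p[0],p[1],.15],velocity=.15); print(env.get_time()); return True
E
python3 - <<'E'
from pick import *
print(place((.5793,.1770)))
E
```

```text
above [0.5799 0.1772 0.0668]
(0, 0) True [0.579  0.177  0.0462] [-1.15  0.03  4.85]
21.6167
True
```

Roller A reached the pocket floor: contact at TCP .0462 puts its underside at about 12 mm. Now roller B goes into the far pocket, then I'll check both.

```bash
python3 - <<'E'
from pick import *
pick((.5201,-.3294),"heldB")
if env.get_opening()>.008:
    env.movel([.5201,-.3294,.2],velocity=.25)
    print(place((.6284,.1599)))
env.reach([.60,.164+.08,.27],down(np.pi)); env.dwell(.2)
c,im=shot("check1"); u,v=proj(c,[(.6038,.1678,.054)])[0].astype(int)
print(u-66,v-66,env.get_time()); 
b=cv2.imread("pics/heldB.png")[180:400,200:440]
cv2.imwrite("pics/check1c.png",np.hstack([cv2.resize(im[v-66:v+66,u-66:u+66],(396,396),interpolation=cv2.INTER_NEAREST),cv2.resize(b,(396,396))]))
for P in [(.5793,.1764,.054),(.6284,.1593,.054)]: print("expected stud px",proj(c,[P])[0].round(1))
E
```

```text
at [ 0.5205 -0.3297  0.034 ] [0.4  0.03 0.45]
open 0.012478543280329749 38.98112654685974
TCP [ 0.5196 -0.3291  0.129 ] proj of grasp [[313.6 319.8]
 [313.3 296.4]] [-0.14 -0.28 -0.94] 25.9917
above [0.629  0.1601 0.0669]
(0, 0) True [0.628  0.16   0.0463] [-1.34 -0.55  5.16]
30.875
True
168 145 31.775
expected stud px [242.3 185.6]
expected stud px [227.6 235.9]
```

View pics/check1c.png

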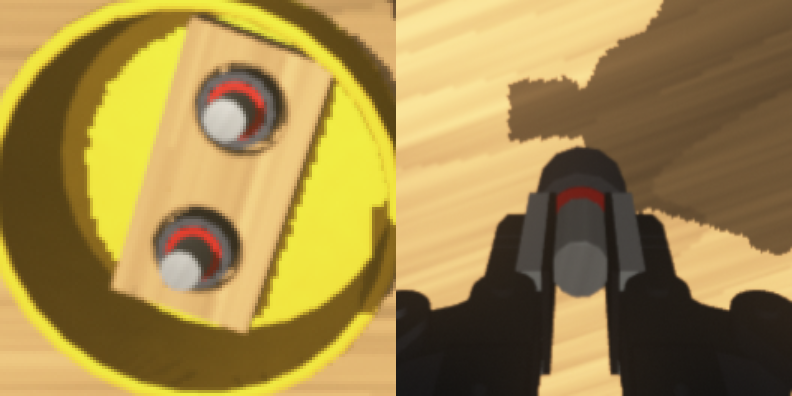

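Both rollers are seated: stud tops are at (242,185) and (228,235), within 1 px of where seated rollers should appear. Next, the nested lids by the knob.

```bash
cat > lid.py <<'E'
from h import *
Y=np.pi
def st(m): print(m,env.get_tcp_pos().round(4),env.get_force().round(2),round(env.get_opening(),4),env.get_time())
k=(.6213,-.1417); c=(.6038,.1684)
env.reach([*k,.15],down(Y)); hit=env.movel([*k,.0535],velocity=.1,stop_force=5); st(("down",hit))
env.grip(0,f_grip=90); st("grip")
env.movel([*k,.075],velocity=.05); st("lift"); env.movel([*k,.185],velocity=.15); env.dwell(.3); st("up")
shot("lidheld")
E
python3 lid.py; python3 - <<'E'
import cv2
cv2.imwrite("pics/lh.png",cv2.imread("pics/lidheld.png"))
E
```

```text
('down', False) [ 0.6219 -0.1419  0.0542] [-0.89 -0.6   0.09] 0.0398 34.3917
grip [ 0.6218 -0.1416  0.0546] [-1.36  1.15  5.2 ] 0.015 34.7417
lift [ 0.6213 -0.1417  0.0751] [-0.59 -0.13 -4.84] 0.015 35.325
up [ 0.621  -0.1417  0.1842] [ 0.   -0.52 -4.96] 0.0148 36.5083
```

View pics/lh.png

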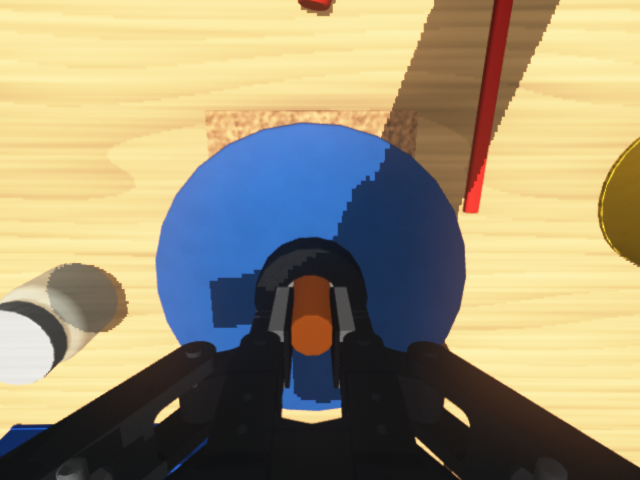

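The picture shows both lids level, with the knob at (312,335) between the pads. The measured weight of about 4.3 N matches both lids together. Now moving over the canister and lowering.

```bash
python3 - <<'E'
from h import *
def st(m): print(m,env.get_tcp_pos().round(4),env.get_force().round(2),round(env.get_opening(),4),env.get_time())
c=(.6038,.1684)
env.movel([*c,.185],velocity=.12); env.dwell(.2); st("over")
env.movel([*c,.125],velocity=.1); env.dwell(.3); st("pre")
p=env.get_tcp_pos(); q=np.array(c)+(np.array(c)-p[:2]) if np.hypot(*(p[:2]-c))<.003 else np.array(c)
hit=env.movel([*q,.1068],velocity=.025,stop_force=4); st(("seat",hit))
E
```

```text
over [0.6038 0.1682 0.185 ] [-0.32 -0.01 -5.52] 0.0154 39.5
pre [0.6041 0.1685 0.1256] [-0.12 -0.68 -4.22] 0.0152 40.55
('seat', True) [0.6032 0.1682 0.1086] [-1.09  0.53  5.19] 0.015 41.175
```

Contact came at TCP .1086, exactly the expected fully-home height. I'll release and look.

```bash
cat > fin.py <<'E'
from h import *
from meas2 import circ,best,rng
def st(m): print(m,env.get_tcp_pos().round(4),env.get_force().round(2),round(env.get_opening(),4),env.get_time())
env.grip(.04); env.dwell(.4); st("released")
p=env.get_tcp_pos(); env.movel([p[0],p[1],.17],velocity=.12); 
env.reach([.60,.168+.06,.30],down(np.pi)); env.dwell(.2)
V=[]
for y in (.228,.288):
    if y>.23: env.movel([.60,y,.30],velocity=.2); env.dwell(.2)
    c,im=shot(f"seat{y}")
    q=best(rng(im,(5,140,200),(20,255,255)),c,(.604,.168,.12),60); e=cv2.fitEllipse(q)[0]; V.append((c,e))
    b=cv2.convexHull(best(rng(im,(100,120,60),(125,255,255)),c,(.604,.168,.076),60))
    print("knob@.120",circ(plane(c,q[:,0]+0.,.120)).round(4),"blue@.076",circ(plane(c,b[:,0]+0.,.076)).round(4))
print("tri knob",*tri(V)); st("")
cv2.imwrite("pics/seat.png",im[40:400,20:500])
E
sed '/^S=/d;/^for n,(lo/,$d' meas.py > meas2.py; python3 fin.py
```

```text
released [0.6018 0.1678 0.1072] [ 1.11 -0.69  0.12] 0.0396 41.9417
knob@.120 [0.6029 0.1673 0.0081] blue@.076 [0.6015 0.1671 0.0734]
knob@.120 [0.6026 0.1672 0.0081] blue@.076 [0.6014 0.1676 0.0737]
tri knob [0.60256622 0.16744079 0.12055724] 0.00012445511035516203
 [0.6004 0.2866 0.3001] [-0.19 -0.37 -0.65] 0.0396 44.1917
```

```bash
ls pics/seat.png
```

```text
pics/seat.png
```

View pics/seat.png

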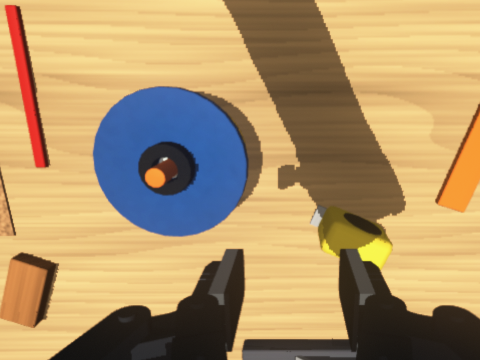

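Seated: the knob top triangulates to z = .1206 (expected .120), about 1.2 mm off axis, and the picture shows the lid level. Now the collar.

```bash
python3 - <<'E'
from h import *
def st(m): print(m,env.get_tcp_pos().round(4),env.get_force().round(2),round(env.get_opening(),4),round(env.get_gripper_force(),1),env.get_time())
q=(.6027,.1679)
env.grip(.064,f_grip=60)
env.reach([*q,.19],down(np.pi)); env.dwell(.2); st("above")
hit=env.movel([*q,.0865],velocity=.08,stop_force=5); env.dwell(.2); st(("down",hit))
if not hit:
    env.grip(0.0,f_grip=60); st("grip")
    p=env.get_tcp_pos(); env.movel([p[0],p[1],p[2]+.012],velocity=.02); st("lift1")
E
```

```text
above [0.6034 0.1705 0.1914] [-0.57 -0.29 -0.28] 0.0638 0.0 45.4417
('down', False) [0.6029 0.168  0.0869] [ 0.21  0.   -0.47] 0.0644 0.0 47.0833
grip [0.6031 0.1679 0.0873] [-1.51 -1.    4.63] 0.0473 62.1 47.3667
lift1 [0.603  0.1679 0.0992] [-1.42  0.31 -1.85] 0.0472 61.8 48.1583
```

The load is about 2 N, so only the outer lid is lifting. Completing the lift.

```bash
python3 - <<'E'
from h import *
p=env.get_tcp_pos(); env.movel([p[0],p[1],.192],velocity=.06); env.dwell(.8)
print(env.get_tcp_pos().round(4),env.get_force().round(2),env.get_opening(),env.get_gripper_force(),env.get_time())
s=env.camera("scene");w=env.camera("wrist")
cv2.imwrite("pics/final.png",np.hstack([cv2.resize(s[180:380,240:460],(440,400)),w[60:460,140:500]]))
E
```

```text
[0.603  0.1679 0.192 ] [ 0.45 -0.52 -1.3 ] 0.04729887086563401 61.831640247255564 50.65
```

View pics/final.png

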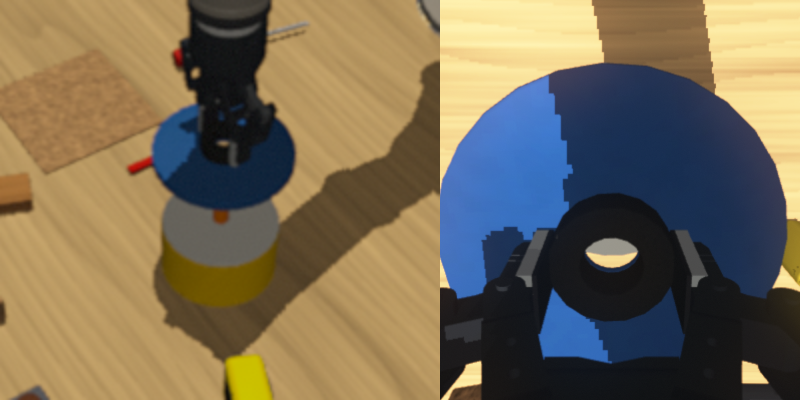

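The outer lid is held level about 105 mm up. The white inner lid is flat on the canister, with its knob at (220,215) in the left panel. Handing in.

```bash
python3 -c "
from cell import env
print(env.job_done())"
```

```text
the job is handed in; nothing more can be done
None
```

The job is handed in at about 51 s of the 72 s limit: both rollers are down in their pockets, the inner lid is home on the canister, and the outer lid is held level about 105 mm above its seat; the simulator returned no verdict.

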